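Finish the crosswise drying stack of arm boards

TASK

The wiped arm boards dry in the wire rack in layers of two, each layer laid crosswise on the one below so that air reaches every face. First push the board that sticks out of the third layer back in, sliding it without lifting it, until it is home at the rear post and square with the rack; then lay one of the two spare boards beside it, in the empty left-hand place of that layer. Finally lay the other spare crosswise over the middle of both, with all boards flat, pads up and set down rather than dropped, and do not shift the layers beneath or the sanitiser, mug and tape.

Things in the scene. Friction and masses are not known exactly. Their poses are not given: they have to be found in the camera images.
- rack: fixed rack of 6 mm steel wire, 210 x 204, open at its front. Origin on the desk under the middle of the tower; x points to its rear, y to its left. Layers' undersides: 15, 33, 51, 69 above the desk. Layers 1 and 3 lie along x (boards centred at y -62, +62), 2 and 4 along y. Posts, 87 high: side ones at x -62 and +62, y -99 and +99; rear ones at x +96, y -62 and +62
- empty_place (a point): point in the rack: the middle of the empty left-hand place of layer 3, at the height of the underside (51) of a board lying there along the rack's x; such a board then has 6 of play to the side posts and 3 to the rear post
- top_place (a point): point in the rack: the middle of the tower's top, at the height of the underside (69) of a board lying crosswise (along the rack's y) on layer 3
- board_out: arm board: flat white plastic slat 180 long (its x), 56 wide (y), 18 thick, a grey pad between low rims along its long edges; origin at the centre of its underside, z up. It lies in the right-hand place of layer 3 (rack y about -62), sticking out of the rack's open front by 25 to 45; home, its centre is at rack x about 0 to +3
- board_1: arm board: flat white plastic slat 180 long (its x), 56 wide (y), 18 thick, a grey pad between low rims along its long edges; origin at the centre of its underside, z up. Layer 1, right
- board_2: arm board: flat white plastic slat 180 long (its x), 56 wide (y), 18 thick, a grey pad between low rims along its long edges; origin at the centre of its underside, z up. Layer 1, left
- board_3: arm board: flat white plastic slat 180 long (its x), 56 wide (y), 18 thick, a grey pad between low rims along its long edges; origin at the centre of its underside, z up. Layer 2, crosswise, front (rack x -62)
- board_4: arm board: flat white plastic slat 180 long (its x), 56 wide (y), 18 thick, a grey pad between low rims along its long edges; origin at the centre of its underside, z up. Layer 2, crosswise, rear (rack x +62)
- spare_1: arm board: flat white plastic slat 180 long (its x), 56 wide (y), 18 thick, a grey pad between low rims along its long edges; origin at the centre of its underside, z up. Spare, lying on the desk left of the rack
- spare_2: arm board: flat white plastic slat 180 long (its x), 56 wide (y), 18 thick, a grey pad between low rims along its long edges; origin at the centre of its underside, z up. Spare, lying on the desk right of the rack
- sanitiser: white pump bottle, 61x73x181, origin under its centre; a bystander
- mug: white mug, 79 across with its handle 114, 89 high, origin under its centre; a bystander
- tape_roll: roll of brown tape lying flat, 92 across, 48 high, origin under its centre; a bystander

How it is judged (in metres and radians):
On the way, in this order (a step that is already met when the one before it is completed fails the run):
1. the board that stuck out is pushed home in the third layer (x of board_out in the frame of rack between -0.009 and 0.009 m and y of board_out in the frame of rack between -0.073 and -0.051 m and z of board_out in the frame of rack between 0.045 and 0.057 m and angle between board_out's own z axis and vertical below 0.1 rad and angle between the x axis of board_out and the x axis of rack, either way round below 0.12 rad), for 0.2 s.
2. a spare board lies released in the empty place beside it (((x of spare_1 in the frame of rack between -0.014 and 0.014 m and y of spare_1 in the frame of rack between 0.045 and 0.073 m and z of spare_1 in the frame of rack between 0.045 and 0.057 m and angle between spare_1's own z axis and vertical below 0.1 rad and angle between the x axis of spare_1 and the x axis of rack, either way round below 0.14 rad and contact force between spare_1 and the fingers below 0.1 N) or (x of spare_2 in the frame of rack between -0.014 and 0.014 m and y of spare_2 in the frame of rack between 0.045 and 0.073 m and z of spare_2 in the frame of rack between 0.045 and 0.057 m and angle between spare_2's own z axis and vertical below 0.1 rad and angle between the x axis of spare_2 and the x axis of rack, either way round below 0.14 rad and contact force between spare_2 and the fingers below 0.1 N))), for 0.2 s.
At the end, for the whole second after the job is handed in: Pushed board home (centre x within 9 mm of the rack's middle, 0.12 rad); a spare in the left place of layer 3 (x within 14 mm, y 45 to 73, 0.14 rad); the other crosswise on top (x within 25, y within 20 mm, 0.17 rad). All flat at their layer's height, at rest; lower boards moved under 15 mm (all of step 1 and ((x of spare_1 in the frame of rack between -0.014 and 0.014 m and y of spare_1 in the frame of rack between 0.045 and 0.073 m and z of spare_1 in the frame of rack between 0.045 and 0.057 m and angle between each of spare_1, spare_2's own z axis and vertical below 0.1 rad and angle between the x axis of spare_1 and the x axis of rack, either way round below 0.14 rad and x of spare_2 in the frame of rack between -0.025 and 0.025 m and y of spare_2 in the frame of rack between -0.02 and 0.02 m and z of spare_2 in the frame of rack between 0.063 and 0.075 m and angle between the x axis of spare_2 and the y axis of rack, either way round below 0.17 rad) or (x of spare_2 in the frame of rack between -0.014 and 0.014 m and y of spare_2 in the frame of rack between 0.045 and 0.073 m and z of spare_2 in the frame of rack between 0.045 and 0.057 m and angle between each of spare_2, spare_1's own z axis and vertical below 0.1 rad and angle between the x axis of spare_2 and the x axis of rack, either way round below 0.14 rad and x of spare_1 in the frame of rack between -0.025 and 0.025 m and y of spare_1 in the frame of rack between -0.02 and 0.02 m and z of spare_1 in the frame of rack between 0.063 and 0.075 m and angle between the x axis of spare_1 and the y axis of rack, either way round below 0.17 rad)) and distance of each of board_1, board_2, board_3, board_4 from where it was at the start of the episode below 0.015 m and linear speed of each of board_out, spare_1, spare_2 below 0.02 m/s and angular speed of each of board_out, spare_1, spare_2 below 0.15 rad/s); the robot touches nothing.
It fails at once if the board that sticks out is lifted more than 14 mm off its layer (height (world z) of board_out above 0.065 m).
It fails at once if a spare board is dropped (falls free of the robot faster than 0.5 m/s) ((contact force between spare_1 and the arm below 0.05 N and contact force between spare_1 and the fingers below 0.1 N and linear speed of spare_1 above 0.5 m/s) or (contact force between spare_2 and the arm below 0.05 N and contact force between spare_2 and the fingers below 0.1 N and linear speed of spare_2 above 0.5 m/s)).
It fails at once if the sanitiser, mug or tape roll is shifted more than 30 mm (distance of any of sanitiser, mug, tape_roll from where it was at the start of the episode above 0.03 m).
It also fails if it takes over 64 s, if anything falls off the work surface, if the arm or the gripper's body presses on something with over 40 N, if the wrist force passes 120 N, or if a joint passes its speed limit or range.

ROBOT

A 6-joint arm with a two-finger parallel gripper is mounted at the origin on a cart in front of the work surface, level with it; the furniture and walls round the work are solid. World frame = base frame: x ahead of the robot, y to its left, z up, the work surface at z = 0. Lengths are in mm, angles in degrees, forces in N, time in s.
With the tool pointing down it reaches from about 350 to 850 mm from the base axis. Payload 8.1 kg.
Tool frame: the origin (TCP) lies at the very end of the fingers, on their centre line; the grasp point (between the pads) lies 19 mm behind it (tcp_to_grasp is the distance from the TCP to the grasp point, in mm); z points along the fingers, x is the direction in which the jaws open and shut, and the axes are right-handed (so a half turn about z gives the same grasp; the last joint's range is limited). The gripper opens to 85 mm and grips with 20 to 120 N. Pads are 22 mm wide; open, the fingers measure 114 mm over their backs; the gripper's body (76 mm by 85 mm) begins 54 mm behind the grasp point. The pads swing forward as they close: fully open they stand 13 mm farther back than shut.
Start: joints at [-70.841, 7.471, 85.268, -0, 87.261, -4.893], TCP at [244.567, -547.898, 231.292] pointing down, gripper open.
Joint ranges: [-169.43, 169.43], [-51.17, 129.36], [1.28, 143.12], [-76.62, 256.62], [0, 156.53], [-152.29, 152.29]. Speed limits (degrees/s): [136.94, 136.94, 159.86, 180, 180, 180].

INTERFACE

Orientations are given as [roll, pitch, yaw] about the fixed x, y, z axes, in that order (R = Rz(yaw) Ry(pitch) Rx(roll)).
In Python, from bench import * gives the robot as it stands. The module is installed in compiled form; this text tells all that it offers.
- The arm moves only by the tool apply_moves, never from a script. Its argument "targets" is text: rows parted by semicolons, each of 7 numbers parted by spaces: the turn, a rotation vector about the tool's x, y, z in rad, then the shift along the tool's x, y, z in cm, then the finger opening in cm, from 0 to 8.54. A call has exactly 5 rows; each row is the pose to reach, as a shift and turn from the pose commanded when the call began, along the tool's axes at that moment; what a row does not reach only later rows make up. A row lasts 1/10 s, in which the tool goes at most 50 mm and 8.59 degrees, less where a joint would pass 70% of its speed; a pose out of reach is approached as far as the arm can. A call with a gripper value outside its range is refused whole. The fingers move at their own pace and stop on an object; "force" is the grip in N (left out, the last holds). Time passes only in rows, so rows that repeat a pose let the fingers close, or fill a call up. It gives the time, the measured TCP pose, the force and the opening at its end, in the units of the state.
- sense(): the state, without advancing time (a new reading comes with each control period).
- snapshot(name): name is "side" or "top"; returns the picture (420x560x3 uint8, red, green, blue); there is no depth.
- camera_model(name): a dict with "fx", "fy", "cx", "cy" (pixels), "position" and "attitude" of the camera in the world. Camera axes: x right, y up, looking along -z (the intrinsics and any distortion apply to the point x, -y, -z); pixel columns grow to the right and rows downward; lengths in mm; the calibration is good to about 2 mm. A picture is of the moment at which its call begins. camera_model takes no time and is no camera call.
- hand_in(): hands the job in, once; it reports no verdict.
Trained networks look in the newest picture that a camera, given by its name, has taken for a name from the list of things; names that differ only in an ending like _2 or _b are one class to them, and where a whole thing is asked for, a point or a joint stands for the part that bears it (a point fixed in the world has none). Each returns a list of dicts, best first, with "confidence" (0 to 1); they miss things now and then, are a little off and sometimes report something else, mostly with a low value. They report only what shows in the picture. A call takes as long as a camera call.
- recognise(camera, query): "at" ([row, column] in pixels, amid what is visible of it).
- place_of(camera, query): "at" ([row, column] in pixels: a listed point, or the origin of a listed thing).
The state is a dict: "time": time; "joint_pos": joint angles; "qd": joint speeds; "joint_efforts": joint torques, N m; "tool_pos": TCP position; "tcp_rot": TCP orientation; "ft_force": force on the tool from outside, world axes, zero at the start; "wrist_torque": the same for the moment, N m; "finger_gap": finger opening in mm.
Only numpy, scipy, OpenCV 4.12 (cv2) and the standard library are available. Lean on these libraries where they do the work, as an engineer would, in place of code of your own. Each camera call takes 0.05 s, during which the arm holds its last target. There are 200 camera calls.

## Working session

There is one attempt and no reset: what is moved stays moved. The work goes in short steps, Python scripts to look and compute and a tool call to move; the robot and the scene stay as the last step left them, time stands still between calls to the robot, and variables do not carry over. Pictures are saved under pics/ and viewed, about 8 in all and at most 12, crops included, and the job is handed in when it is done.

Besides the shell and the picture viewer there is one more tool, called as name(argument=value, ...) on one line, values as JSON. apply_moves: Moves the arm, as the interface text tells. Its arguments: {"type":"object","properties":{"targets":{"type":"string"},"force":{"type":"number"}},"required":["targets"]}

```bash
mkdir -p pics; cat > h.py <<'E'
from bench import *
import numpy as np, cv2
from scipy.spatial.transform import Rotation as R
def cam(n):
    c=camera_model(n); return c
E
python3 - <<'E'
from h import *
for n in("side","top"):
    print(n,camera_model(n))
    p=snapshot(n); cv2.imwrite(f"pics/{n}0.png",p[:,:,::-1])
    for q in("rack","board_out","empty_place","top_place","sanitiser","mug","tape_roll"):
        print(q,[(np.round(d["at"],1).tolist(),round(d["confidence"],2)) for d in place_of(n,q)])
s=sense();print({k:np.round(v,3).tolist() for k,v in s.items()})
E
```

```text
side {'fx': 407.6409998197617, 'fy': 407.6409998197617, 'cx': 289.17839370372974, 'cy': 205.50345599272808, 'position': array([ 465.49721769, -807.34153567,  538.77331155]), 'attitude': array([60.65612742,  0.84677784, -5.0378459 ])}
rack [([175.8, 235.4], 0.53)]
board_out [([250.5, 327.9], 0.92)]
empty_place []
top_place []
sanitiser [([177.5, 315.5], 0.55), ([264.0, 336.6], 0.28)]
mug [([315.7, 392.7], 0.64)]
tape_roll [([179.0, 237.1], 0.55)]
top {'fx': 505.5711443353632, 'fy': 505.5711443353632, 'cx': 270.9992955767865, 'cy': 208.6075430458091, 'position': array([ 435.28904056,   45.07410437, 1443.19701697]), 'attitude': array([  4.10583167,   0.24440437, -91.21464052])}
rack []
board_out [([185.1, 336.8], 0.7)]
empty_place []
top_place [([196.3, 313.8], 0.44)]
sanitiser [([181.3, 180.6], 0.74)]
mug [([156.1, 382.5], 0.97)]
tape_roll [([258.8, 160.4], 0.57)]
{'time': 0.8, 'joint_pos': [-70.841, 7.468, 85.267, -0.001, 87.261, -4.894], 'qd': [-0.074, -0.076, -0.035, 0.027, 0.002, -0.107], 'joint_efforts': [-0.003, -56.926, -50.083, -0.0, 0.001, 0.0], 'tool_pos': [244.559, -547.912, 231.328], 'tcp_rot': [179.999, -0.003, -65.947], 'ft_force': [-0.083, -0.316, -0.733], 'wrist_torque': [0.024, -0.038, 0.015], 'finger_gap': 85.244}
```

View pics/top0.png

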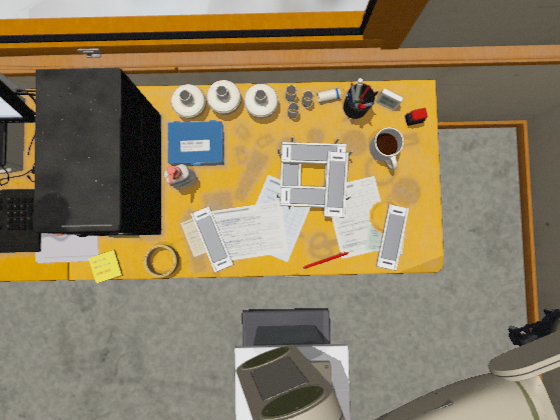

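View pics/side0.png

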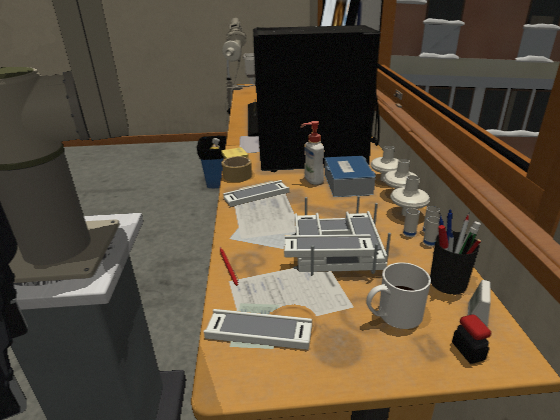

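The top view shows the rack at about (180, 313), with its front facing the robot and board_out at column 337. The spares lie at about (239, 212) and (237, 393). I'll zoom in to measure.

```bash
cat >> h.py <<'E'
def px2w(n,rc,z):
    c=camera_model(n); M=R.from_euler('xyz',c["attitude"],degrees=True).as_matrix()
    rc=np.atleast_2d(np.array(rc,float))
    d=np.c_[(rc[:,1]-c["cx"])/c["fx"],-(rc[:,0]-c["cy"])/c["fy"],-np.ones(len(rc))]@M.T
    p=c["position"]; return p+d*((z-p[2])/d[:,2])[:,None]
def w2px(n,P):
    c=camera_model(n); M=R.from_euler('xyz',c["attitude"],degrees=True).as_matrix()
    q=(np.atleast_2d(P)-c["position"])@M
    return np.c_[c["cy"]-c["fy"]*q[:,1]/-q[:,2],c["cx"]+c["fx"]*q[:,0]/-q[:,2]]
E
python3 - <<'E'
from h import *
p=cv2.imread("pics/top0.png")
cv2.imwrite("pics/c0.png",cv2.resize(p[130:280,180:420],None,fx=3.3,fy=3.3,interpolation=cv2.INTER_CUBIC))
cv2.imwrite("pics/c1.png",cv2.resize(p[132:222,265:365],None,fx=6.5,fy=6.5,interpolation=cv2.INTER_CUBIC))
snapshot("top")
for q in("spare_1","board_out"):
    for d in place_of("top",q): print(q,np.round(d["at"],1),round(d["confidence"],2),px2w("top",d["at"],0).round(),px2w("top",d["at"],51).round())
# grey pads
g=cv2.cvtColor(p,cv2.COLOR_BGR2HSV)
m=((g[:,:,1]<40)&(g[:,:,2]>100)&(g[:,:,2]<200)).astype(np.uint8)
n,l,st,ce=cv2.connectedComponentsWithStats(m)
for i in range(1,n):
    if 150<st[i,4]<3000 and 170<ce[i,0]<430 and 130<ce[i,1]<280:
        ys,xs=np.where(l==i); print(st[i],cv2.minAreaRect(np.c_[xs,ys].astype(np.float32)))
E
```

```text
spare_1 [240.4 209.3] 0.93 [[452. 227.   0.]] [[451. 220.  51.]]
spare_1 [238.5 390.7] 0.8 [[ 446. -290.    0.]] [[ 446. -278.   51.]]
board_out [182.7 336.6] 0.85 [[ 609. -141.    0.]] [[ 603. -134.   51.]]
[370 128  34  41 460] ((388.47113037109375, 145.76715087890625), (33.94755935668945, 34.66857147216797), 32.7352294921875)
[282 142  56  20 684] ((309.1944580078125, 152.1015167236328), (55.408546447753906, 17.210779190063477), 3.122130870819092)
[282 161  32  25 418] ((297.5, 173.0), (31.0, 24.0), 0.0)
[ 281  160   67   51 1475] ((313.7635803222656, 184.41053771972656), (65.267822265625, 50.319759368896484), 2.2906100749969482)
[ 369  205   37   60 1032] ((385.25726318359375, 234.96475219726562), (31.889968872070312, 60.20779800415039), 11.633633613586426)
[195 215  48  48 982] ((223.4186553955078, 233.44528198242188), (46.50586700439453, 43.187904357910156), 67.61986541748047)
```

View pics/c1.png

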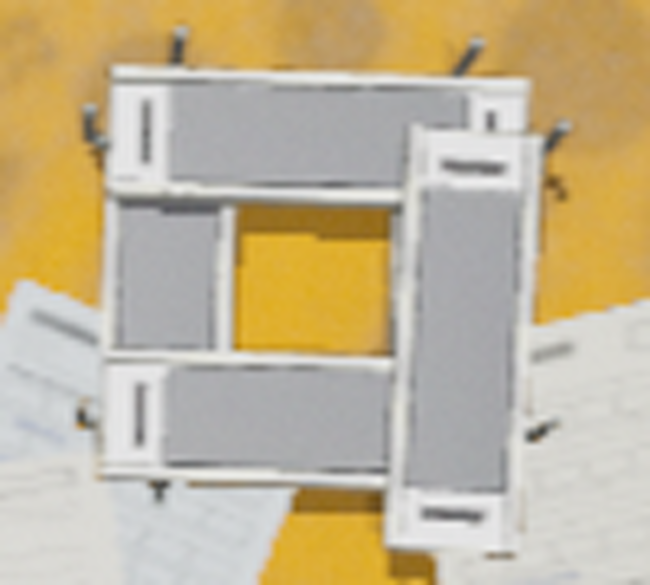

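View pics/c0.png

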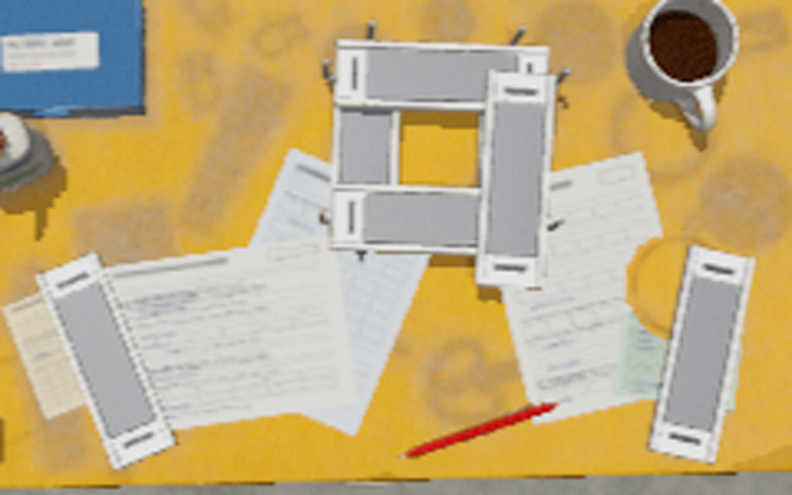

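```bash
python3 - <<'E'
from h import *
def f(pts,s,o,z):
    a=(np.array(pts,float)+.5)/s-.5+np.array(o); return px2w("top",a[:,::-1],z)
def board(n,pts,s,o,z):
    w=f(pts,s,o,z)[:,:2]; c=w.mean(0)
    e1=(w[0]+w[1]-w[2]-w[3])/2; e2=(w[0]+w[3]-w[1]-w[2])/2
    print(n,c.round(1),"L",np.linalg.norm(e1).round(1),"W",np.linalg.norm(e2).round(1),"yaw",np.degrees(np.arctan2(e1[1],e1[0])).round(1),np.degrees(np.arctan2(e2[1],e2[0])).round(1))
c1=(6.5,(265,132));c0=(3.3,(180,130))
board("out",[(412,125),(545,135),(514,555),(385,546)],*c1,69)
board("s1",[(37,272),(98,252),(175,443),(115,468)],*c0,18)
board("s2",[(692,245),(755,258),(715,463),(648,449)],*c0,18)
w=f([(180,33),(476,43),(88,108),(564,126),(82,408),(556,424)],*c1,87)[:,:2];print(w.round(1))
m=np.array([[96,62],[96,-62],[62,99],[62,-99],[-62,99],[-62,-99]],float)
H=w-w.mean(0);G=m-m.mean(0)
th=np.arctan2((G[:,0]*H[:,1]-G[:,1]*H[:,0]).sum(),(G*H).sum());Q=np.array([[np.cos(th),-np.sin(th)],[np.sin(th),np.cos(th)]])
t=w.mean(0)-Q@m.mean(0);print("rack",t,np.degrees(th),(w-(m@Q.T+t)).round(1).tolist())
w=f([(113,67),(528,80),(100,475),(103,352),(105,190)],*c1,51)[:,:2];print(((w-t)@Q).round(1).tolist())
w=f([(412,125),(545,135),(514,555),(385,546)],*c1,69)[:,:2];print("out in rack",((w-t)@Q).round(1).tolist())
c=camera_model("top");print(px2w("top",w2px("top",[[500,100,30]]),30))
for n in("sanitiser","mug","tape_roll"): pass
E
```

```text
out [ 598.3 -130.1] L 178.4 W 55.2 yaw -5.7 84.6
s1 [457.7 217.4] L 178.1 W 54.9 yaw 21.1 109.2
s2 [ 451.1 -291.1] L 178.3 W 56.3 yaw -13.8 77.0
[[ 727.4  -13.1]
 [ 720.5 -136.6]
 [ 696.6   26. ]
 [ 684.6 -172.2]
 [ 570.9   31.3]
 [ 560.  -164.8]]
rack [628.05566858 -69.81387508] -3.159517896727132 [[0.1, 0.1], [-0.0, 0.4], [1.2, 0.4], [0.1, -0.1], [-0.7, -1.2], [-0.7, 0.4]]
[[88.2, 89.2], [88.5, -88.7], [-87.4, 89.0], [-34.8, 89.5], [34.9, 90.9]]
out in rack [[63.9, -37.7], [61.5, -93.9], [-116.5, -85.0], [-114.6, -31.0]]
[[500. 100.  30.]]
```

```bash
cat >> h.py <<'E'
T=np.array([628.06,-69.81]);TH=-3.16
def rw(x,y):
    a=np.radians(TH); return T+np.array([np.cos(a)*x-np.sin(a)*y,np.sin(a)*x+np.cos(a)*y])
def go(xy,z,yaw,p0=None,yaw0=None):
    "print turn+shift from sensed (or given) pose"
    s=sense(); p0=s["tool_pos"] if p0 is None else np.array(p0,float)
    R0=R.from_euler('xyz',s["tcp_rot"],degrees=True) if yaw0 is None else R.from_euler('xyz',[180,0,yaw0],degrees=True)
    R1=R.from_euler('xyz',[180,0,yaw],degrees=True)
    t=(R0.inv()*R1).as_rotvec(); d=R0.inv().apply(np.r_[xy,z]-p0)/10
    print("target",np.round(np.r_[xy,z,yaw],1),"row",t.round(3),d.round(2))
E
python3 - <<'E'
from h import *
go(rw(-150,-62),150,-93.16)
go(rw(-135,-62),57,-93.16,p0=[*rw(-150,-62),150],yaw0=-93.16)
E
```

```text
target [ 474.9 -123.4  150.   -93.2] row [0.    0.    0.475] [-29.37 -38.33   8.13]
target [ 489.8 -124.3   57.   -93.2] row [0. 0. 0.] [ 0.  -1.5  9.3]
```

apply_moves(targets="0 0 0.1 -6 -8 1.5 2; 0 0 0.2 -12 -16 3 2; 0 0 0.3 -18 -23 5 2; 0 0 0.4 -24 -31 6.5 2; 0 0 0.475 -29.37 -38.33 8.13 2", force=60)

```text
time: 1.45
tool_pos: [362.4, -329.3, 190.5]
tcp_rot: [-180.0, -0.0, -93.4]
ft_force: [1.5, -1.3, 0.2]
finger_gap: 20.0
```

```bash
python3 - <<'E'
from h import *
go(rw(-145,-62),140,-93.16)
E
```

```text
target [ 479.9 -123.7  140.   -93.2] row [-0.001 -0.    -0.005] [-21.22 -10.49   5.05]
```

apply_moves(targets="0 0 -0.005 -4.2 -2.1 1 2; 0 0 -0.005 -8.5 -4.2 2 2; 0 0 -0.005 -12.7 -6.3 3 2; 0 0 -0.005 -17 -8.4 4 2; 0 0 -0.005 -21.2 -10.5 5.05 2")

```text
time: 1.95
tool_pos: [479.3, -123.2, 140.3]
tcp_rot: [-179.9, -0.0, -92.9]
ft_force: [0.2, -0.6, -0.5]
finger_gap: 19.7
```

apply_moves(targets="0 0 0 0 0 2 2; 0 0 0 0 0 4 2; 0 0 0 0 0 6 2; 0 0 0 0 0 8 2; 0 0 0 0 0 8.2 2")

```text
time: 2.45
tool_pos: [476.4, -124.2, 55.5]
tcp_rot: [179.7, 0.1, -92.9]
ft_force: [-1.1, 0.1, -0.7]
finger_gap: 20.1
```

```bash
python3 - <<'E'
from h import *
go(rw(-130,-62),58,-93.16)
go(rw(-101,-62),58,-93.16)
E
```

```text
target [ 494.8 -124.5   58.   -93.2] row [0.005 0.001 0.005] [-0.06 -1.84 -0.26]
target [ 523.8 -126.1   58.   -93.2] row [0.005 0.001 0.005] [-0.04 -4.74 -0.27]
```

apply_moves(targets="0 0 0 0 -0.6 0 2; 0 0 0 0 -1.2 0 2; 0 0 0 0 -1.8 0 2; 0 0 0 0 -2.2 0 2; 0 0 0 0 -2.5 0 2")

```text
time: 2.95
tool_pos: [504.2, -126.5, 58.8]
tcp_rot: [-180.0, -0.0, -92.9]
ft_force: [-1.8, 0.1, 0.3]
finger_gap: 19.8
```

apply_moves(targets="0 0 0 0 -0.2 0 2; 0 0 0 0 -0.4 0 2; 0 0 0 0 -0.6 0 2; 0 0 0 0 -0.8 0 2; 0 0 0 0 -1 0 2")

```text
time: 3.45
tool_pos: [513.5, -126.8, 58.2]
tcp_rot: [180.0, 0.0, -92.9]
ft_force: [-2.1, -0.2, 1.0]
finger_gap: 20.1
```

```bash
python3 - <<'E'
from h import *
for i in range(3):
    p=snapshot("top");s=sense();print(s["tool_pos"].round(1),s["tcp_rot"].round(1),s["ft_force"].round(1))
go(rw(-101,-62),58,-93.16)
cv2.imwrite("pics/c2.png",cv2.resize(p[132:222,265:365,::-1],None,fx=6.5,fy=6.5,interpolation=cv2.INTER_CUBIC))
E
```

```text
[ 513.8 -126.8   58.2] [-180.     0.   -92.9] [-2.  -0.8  0.4]
[ 513.8 -126.8   58.2] [-180.     0.   -92.9] [-0.2  0.4 -0.2]
[ 513.7 -126.8   58.2] [-180.     0.   -92.9] [-0.4  0.6  0.7]
target [ 523.8 -126.1   58.   -93.2] row [-0.     0.     0.005] [-0.11 -1.    0.02]
```

View pics/c2.png

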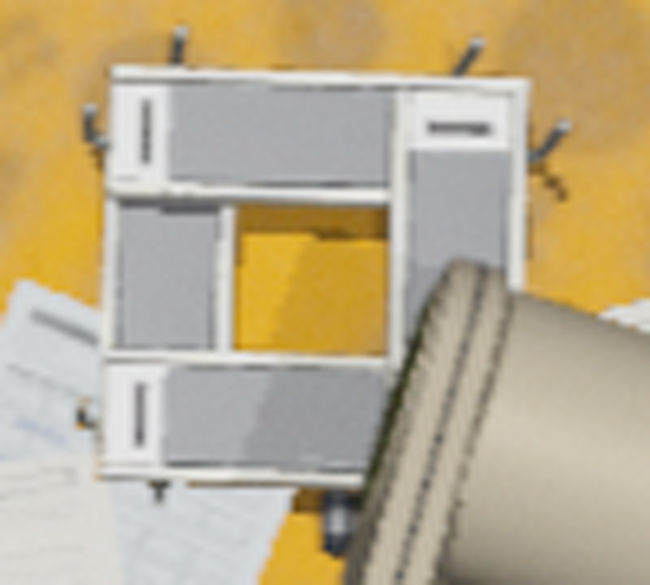

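The board's rear end has moved from crop row 130 to about 88, roughly 16 mm forward, and contact is 11 mm ahead of the TCP. It needs about 11 mm more.

apply_moves(targets="0 0 0.004 0 -0.25 0 2; 0 0 0.004 0 -0.5 0 2; 0 0 0.004 0 -0.75 0 2; 0 0 0.004 0 -1 0 2; 0 0 0.004 0 -1.1 0 2")

```text
time: 4.1
tool_pos: [524.7, -127.4, 58.1]
tcp_rot: [-180.0, -0.0, -93.1]
ft_force: [-1.1, 0.1, -0.0]
finger_gap: 20.1
```

```bash
python3 - <<'E'
from h import *
p=snapshot("top");s=sense();print(s["time"],s["tool_pos"].round(1),s["tcp_rot"].round(1),s["ft_force"].round(1))
a=p[132:222,265:365,::-1]
cv2.imwrite("pics/c3.png",a)
# slot shift of rear handle by template matching vs previous picture
b=cv2.resize(cv2.imread("pics/c2.png"),(a.shape[1]*5,a.shape[0]*5));a=cv2.resize(a,None,fx=5,fy=5,interpolation=cv2.INTER_CUBIC)
t=b[75:122,325:392]; r=cv2.matchTemplate(a[:160],t,cv2.TM_CCOEFF_NORMED);print(cv2.minMaxLoc(r))
E
```

```text
4.15 [ 524.7 -127.4   58.2] [-180.    -0.   -93.1] [-0.6 -0.1  0.1]
(-0.6446642279624939, 0.9773761630058289, (217, 36), (325, 56))
```

apply_moves(targets="0 0 0 0 1.5 0 2; 0 0 0 0 3 0 2; 0 0 0 0 3 -4 2; 0 0 0 0 3 -8 2; 0 0 0 0 3 -9 8.54")

```text
time: 4.65
tool_pos: [497.2, -126.8, 153.6]
tcp_rot: [-179.6, -0.1, -93.1]
ft_force: [0.4, 0.5, 0.5]
finger_gap: 33.2
```

```bash
python3 - <<'E'
from h import *
go((457.7,217.4),120,-69.8)
E
```

```text
target [457.7 217.4 120.  -69.8] row [-0.007 -0.004 -0.407] [-34.16   5.84   3.24]
```

apply_moves(targets="0 0 -0.1 -4.9 0.8 0 8.54; 0 0 -0.2 -9.8 1.6 0 8.54; 0 0 -0.3 -14.7 2.5 0 8.54; 0 0 -0.4 -19.6 3.3 0 8.54; 0 0 -0.407 -24.4 4.2 0.5 8.54")

```text
time: 5.15
tool_pos: [465.9, 122.1, 143.8]
tcp_rot: [-179.9, -0.0, -69.6]
ft_force: [1.7, -0.8, 0.4]
finger_gap: 85.3
```

```bash
python3 - <<'E'
from h import *
go((457.7,217.4),100,-69.8)
p=snapshot("top");cv2.imwrite("pics/c4.png",cv2.resize(p[130:280,180:420,::-1],None,fx=3.3,fy=3.3,interpolation=cv2.INTER_CUBIC))
E
```

```text
target [457.7 217.4 100.  -69.8] row [-0.002 -0.     0.004] [-9.22 -2.55  4.39]
```

View pics/c4.png

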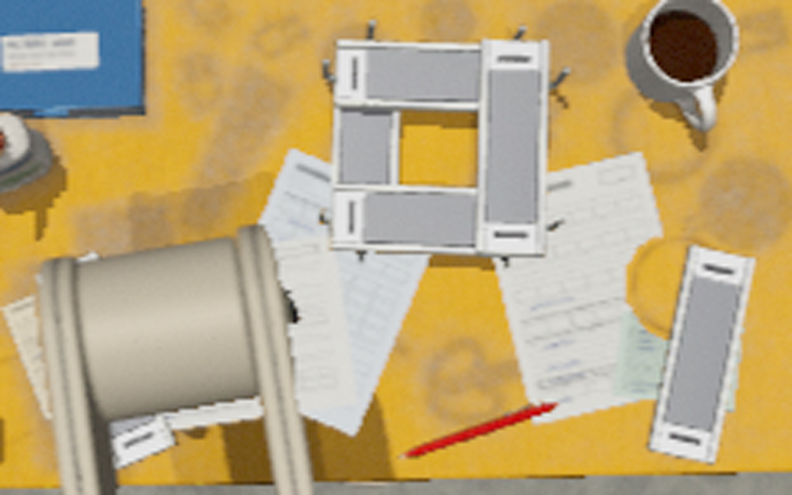

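board_out now lies square: its rear edge is at row 40 and its front edge at row 255, flush with layer 2. I'll compute its pose and go over spare_1.

apply_moves(targets="0 0 0.004 -2.5 -0.7 1 8.54; 0 0 0.004 -5 -1.4 2 8.54; 0 0 0.004 -7.4 -2.1 3 8.54; 0 0 0.004 -9.2 -2.55 4.4 8.54; 0 0 0.004 -9.2 -2.55 4.4 8.54")

```text
time: 5.7
tool_pos: [456.1, 216.5, 96.8]
tcp_rot: [179.8, 0.0, -69.9]
ft_force: [-0.4, -1.2, -0.2]
finger_gap: 85.5
```

```bash
python3 - <<'E'
from h import *
a=(np.array([(481,39),(550,41),(546,256),(478,254)],float)+.5)/3.3-.5+np.array([180,130])
w=px2w("top",a[:,::-1],69)[:,:2]-T;th=np.radians(TH);Q=np.array([[np.cos(th),-np.sin(th)],[np.sin(th),np.cos(th)]])
print((w@Q).round(1).tolist(),(w@Q).mean(0))
go((457.7,217.4),2,-69.8)
E
```

```text
[[89.6, -30.0], [89.8, -87.4], [-89.9, -88.3], [-90.1, -32.2]] [ -0.12864112 -59.49229205]
target [457.7 217.4   2.  -69.8] row [ 0.003  0.001 -0.002] [-0.02 -0.21  9.48]
```

apply_moves(targets="0 0 0 0 -0.15 3 8.54; 0 0 0 0 -0.15 6 8.54; 0 0 0 0 -0.15 8 8.54; 0 0 0 0 -0.15 9 8.54; 0 0 0 0 -0.15 9.3 8.54")

```text
time: 6.2
tool_pos: [458.8, 215.0, 5.3]
tcp_rot: [179.9, -0.0, -70.0]
ft_force: [0.1, -0.3, 0.3]
finger_gap: 85.6
```

apply_moves(targets="0 0 0 0 0 0 7; 0 0 0 0 0 0 6; 0 0 0 0 0 0 5; 0 0 0 0 0 0 4.5; 0 0 0 0 0 0 4.5", force=60)

```text
time: 6.7
tool_pos: [460.7, 216.3, 8.2]
tcp_rot: [-179.8, -0.0, -70.0]
ft_force: [-1.2, -1.8, 6.3]
finger_gap: 53.9
```

```bash
python3 - <<'E'
from h import *
for i in range(3):
    p=snapshot("side");s=sense();print(s["tool_pos"].round(1),s["tcp_rot"].round(1),s["ft_force"].round(1),s["wrist_torque"].round(2),s["finger_gap"])
cv2.imwrite("pics/c5.png",cv2.resize(p[150:270,190:350,::-1],None,fx=4.5,fy=4.5,interpolation=cv2.INTER_CUBIC))
E
```

```text
[460.7 216.3   8.2] [-179.8   -0.   -70. ] [-1.8 -0.7  5.9] [-0.17  0.27  0.03] 54.20545684121226
[460.7 216.2   8.2] [-179.8   -0.   -70. ] [-1.9 -1.1  6.6] [-0.12  0.31  0.03] 53.70576012968034
[460.7 216.3   8.2] [-179.8   -0.   -70. ] [-1.4 -1.4  5.3] [-0.13  0.32  0.09] 53.68051922641288
```

View pics/c5.png

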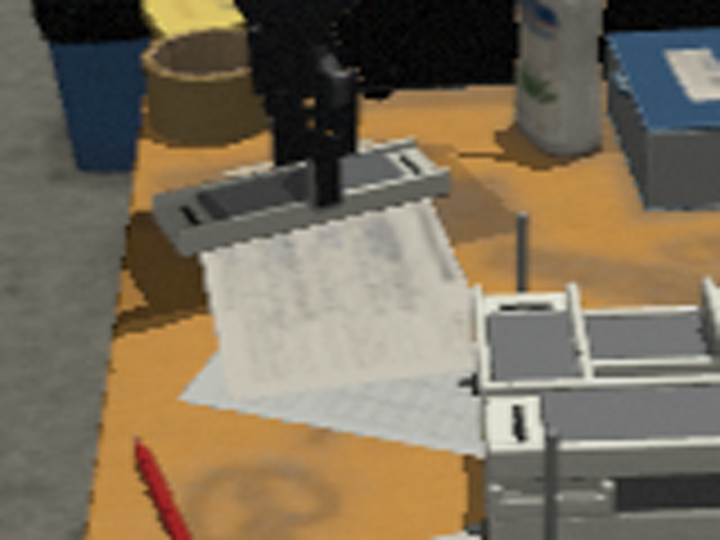

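apply_moves(targets="0 0 0 0 0 -0.5 4.5; 0 0 0 0 0 -1.5 4.5; 0 0 0 0 0 -3 4.5; 0 0 0 0 0 -5 4.5; 0 0 0 0 0 -7 4.5")

```text
time: 7.35
tool_pos: [459.3, 215.8, 77.7]
tcp_rot: [-180.0, -0.0, -70.0]
ft_force: [0.7, -0.2, 0.0]
finger_gap: 53.9
```

apply_moves(targets="0 0 0 0 0 -2 4.5; 0 0 0 0 0 -4 4.5; 0 0 0 0 0 -6 4.5; 0 0 0 0 0 -8 4.5; 0 0 0 0 0 -8 4.5")

```text
time: 7.85
tool_pos: [461.4, 216.6, 160.5]
tcp_rot: [-179.6, -0.0, -70.0]
ft_force: [0.7, 0.5, -0.9]
finger_gap: 53.8
```

```bash
python3 - <<'E'
from h import *
for i in range(2): p=snapshot("side")
s=sense();print(s["tool_pos"].round(1),s["tcp_rot"].round(1),s["ft_force"].round(1),s["wrist_torque"].round(2),s["finger_gap"])
cv2.imwrite("pics/c6.png",cv2.resize(p[100:270,190:350,::-1],None,fx=3.5,fy=3.5,interpolation=cv2.INTER_CUBIC))
E
```

```text
[459.6 215.9 156.7] [-179.9    0.   -70. ] [ 0.4  0.  -0.8] [ 0.06  0.01 -0.02] 53.65883207214957
```

View pics/c6.png

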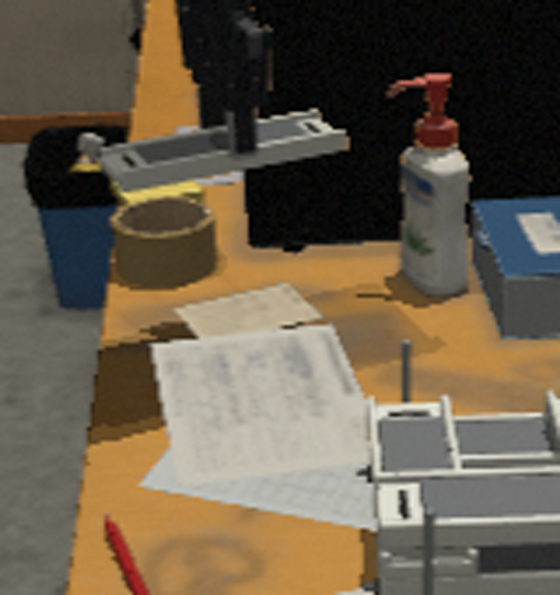

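```bash
python3 - <<'E'
from h import *
go(rw(-1,62),157,-93.16)
E
```

```text
target [630.5  -7.8 157.  -93.2] row [-0.001  0.     0.404] [ 2.687e+01 -8.410e+00 -2.000e-02]
```

apply_moves(targets="0 0 0.07 3 -1 0 4.5; 0 0 0.14 7 -2.2 0 4.5; 0 0 0.21 11 -3.4 0 4.5; 0 0 0.28 15 -4.7 0 4.5; 0 0 0.34 19 -6 0 4.5")

```text
time: 8.45
tool_pos: [580.4, 56.3, 154.3]
tcp_rot: [179.9, 0.0, -89.7]
ft_force: [0.6, 0.1, -0.6]
finger_gap: 53.6
```

```bash
python3 - <<'E'
from h import *
for i in range(3): snapshot("side")
go(rw(-1,62),157,-93.16)
E
```

```text
target [630.5  -7.8 157.  -93.2] row [ 0.003 -0.     0.06 ] [ 6.35 -4.95 -0.3 ]
```

apply_moves(targets="0 0 0.02 2 -1.6 -0.1 4.5; 0 0 0.04 4 -3.1 -0.2 4.5; 0 0 0.06 5.6 -4.4 -0.2 4.5; 0 0 0.06 6.35 -4.95 -0.2 4.5; 0 0 0.06 6.35 -4.95 -0.2 4.5")

```text
time: 9.1
tool_pos: [630.1, -5.4, 157.0]
tcp_rot: [179.9, 0.0, -92.9]
ft_force: [-0.7, 0.1, -0.6]
finger_gap: 53.5
```

```bash
python3 - <<'E'
from h import *
for i in range(4): p=snapshot("side")
go(rw(-1,62),157,-93.16)
p=snapshot("top")
cv2.imwrite("pics/c7.png",cv2.resize(p[122:252,245:365,::-1],None,fx=5,fy=4.6,interpolation=cv2.INTER_CUBIC))
s=sense();print(s["tool_pos"].round(1),s["tcp_rot"].round(1),s["wrist_torque"].round(2))
E
```

```text
target [630.5  -7.8 157.  -93.2] row [0.001 0.    0.005] [ 0.36 -0.07  0.09]
[630.1  -4.3 158.1] [180.    0.  -92.9] [ 0.01  0.02 -0.01]
```

View pics/c7.png

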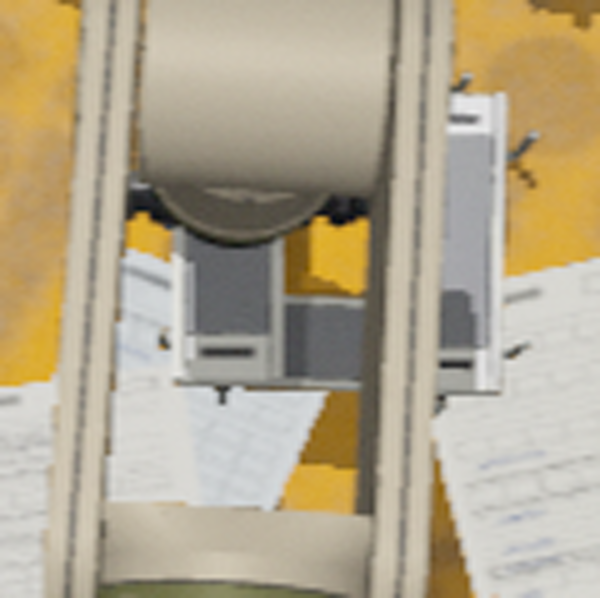

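```bash
python3 - <<'E'
from h import *
a=(np.array([(178,381),(283,379),(181,232),(284,240)],float)+.5)/np.array([5,4.6])-.5+np.array([245,122])
w=px2w("top",a[:,::-1],167)[:,:2]-T;th=np.radians(TH);Q=np.array([[np.cos(th),-np.sin(th)],[np.sin(th),np.cos(th)]])
print((w@Q).round(1).tolist())
s=sense();print((s["tool_pos"][:2]-T)@Q)
go(rw(-1,62),85,-93.16)
E
```

```text
[[-96.1, 89.7], [-93.2, 36.6], [-13.4, 90.9], [-16.1, 38.4]]
[-1.60446741 65.55850192]
target [630.5  -7.8  85.  -93.2] row [0.    0.    0.005] [ 0.36 -0.06  7.31]
```

Spare_1's front end is at rack x -95 and its edges at y 37 and 90, so it is nearly on target. I'll shift it 2 mm right and lower it.

apply_moves(targets="0 0 0.005 0.2 0 1.5 4.5; 0 0 0.005 0.2 0 3 4.5; 0 0 0.005 0.2 0 4.5 4.5; 0 0 0.005 0.2 0 6 4.5; 0 0 0.005 0.2 0 7 4.5")

```text
time: 9.85
tool_pos: [629.2, -7.2, 85.3]
tcp_rot: [179.8, 0.0, -93.2]
ft_force: [0.0, 0.6, -1.5]
finger_gap: 53.8
```

apply_moves(targets="0 0 0 0 0 0.5 4.5; 0 0 0 0 0 1 4.5; 0 0 0 0 0 1.4 4.5; 0 0 0 0 0 1.7 4.5; 0 0 0 0 0 1.9 4.5")

```text
time: 10.35
tool_pos: [630.8, -7.3, 69.4]
tcp_rot: [-180.0, 0.0, -93.2]
ft_force: [-0.9, -1.1, -1.4]
finger_gap: 53.6
```

```bash
python3 - <<'E'
from h import *
for i in range(4):
    p=snapshot("side");s=sense();print(s["tool_pos"].round(1),s["tcp_rot"].round(1),s["ft_force"].round(1),s["finger_gap"])
E
```

```text
[630.6  -7.3  69. ] [-180.     0.   -93.2] [-0.4 -0.3 -0.7] 53.656865779342674
[630.6  -7.3  69.2] [-180.     0.   -93.2] [-0.1  0.6 -1.2] 53.862044353534195
[630.7  -7.3  69.4] [-180.    -0.   -93.2] [ 0.3  0.8 -0.7] 53.61430453665952
[630.7  -7.3  69.5] [-180.    -0.   -93.2] [-0.5 -0.4 -0.2] 53.79778905053453
```

apply_moves(targets="0 0 0 0 0 0.3 4.5; 0 0 0 0 0 0.6 4.5; 0 0 0 0 0 0.8 4.5; 0 0 0 0 0 0.9 4.5; 0 0 0 0 0 1 4.5")

```text
time: 11.05
tool_pos: [630.5, -7.3, 59.2]
tcp_rot: [180.0, 0.0, -93.2]
ft_force: [-4.5, 0.6, 6.8]
finger_gap: 54.1
```

```bash
python3 - <<'E'
from h import *
for i in range(3):
    p=snapshot("side");s=sense();print(s["tool_pos"].round(1),s["tcp_rot"].round(1),s["ft_force"].round(1),s["finger_gap"])
cv2.imwrite("pics/c8.png",cv2.resize(p[170:290,260:400,::-1],None,fx=5,fy=5,interpolation=cv2.INTER_CUBIC))
E
```

```text
[630.5  -7.3  59.3] [180.    0.  -93.2] [-0.8  0.1 -0.2] 53.663964340183426
[630.6  -7.3  59.3] [-180.     0.   -93.2] [-0.5  0.5 -0.6] 53.80053877324176
[630.6  -7.3  59.3] [-180.    -0.   -93.2] [ 0.  -0.1 -1.2] 53.90473355285124
```

apply_moves(targets="0 0 0 0 0 0.05 4.5; 0 0 0 0 0 0.1 4.5; 0 0 0 0 0 0.15 4.5; 0 0 0 0 0 0.15 4.5; 0 0 0 0 0 0.15 4.5")

```text
time: 11.7
tool_pos: [630.8, -7.3, 59.1]
tcp_rot: [-180.0, -0.0, -93.2]
ft_force: [-6.5, 1.0, 10.1]
finger_gap: 53.8
```

Contact confirmed at 10 N, so I'll release and rise.

apply_moves(targets="0 0 0 0 0 0 5.8; 0 0 0 0 0 0 6.5; 0 0 0 0 0 0 7.5; 0 0 0 0 0 0 8; 0 0 0 0 0 0 8")

```text
time: 12.2
tool_pos: [630.5, -7.3, 57.5]
tcp_rot: [180.0, 0.0, -93.2]
ft_force: [-0.2, -0.3, -0.3]
finger_gap: 79.5
```

apply_moves(targets="0 0 0 0 0 -1 8; 0 0 0 0 0 -3 8; 0 0 0 0 0 -6 8; 0 0 0 0 0 -9 8; 0 0 0 0 0 -11 8")

```text
time: 12.7
tool_pos: [631.6, -7.4, 171.4]
tcp_rot: [-179.8, -0.0, -93.2]
ft_force: [0.8, 0.4, 0.9]
finger_gap: 79.8
```

```bash
python3 - <<'E'
from h import *
s=sense();print(s["tool_pos"].round(1),s["finger_gap"],s["ft_force"].round(1))
go((451.1,-291.1),170,-103.4)
E
```

```text
[631.6  -7.4 171.4] 79.80690507093101 [0.8 0.4 0.9]
target [ 451.1 -291.1  170.  -103.4] row [-0.004  0.     0.178] [29.34 16.43  0.08]
```

apply_moves(targets="0 0 0.05 4.2 2.4 0 8.54; 0 0 0.1 8.4 4.8 0 8.54; 0 0 0.15 12.6 7.1 0 8.54; 0 0 0.178 16.8 9.4 0 8.54; 0 0 0.178 21 11.8 0 8.54")

```text
time: 13.2
tool_pos: [500.0, -211.8, 168.8]
tcp_rot: [-179.9, -0.0, -103.5]
ft_force: [0.8, -0.3, 0.0]
finger_gap: 85.3
```

```bash
python3 - <<'E'
from h import *
go((451.1,-291.1),100,-103.4)
E
```

```text
target [ 451.1 -291.1  100.  -103.4] row [-0.001 -0.    -0.001] [8.85 2.92 6.88]
```

apply_moves(targets="0 0 0 2.5 0.8 1.5 8.54; 0 0 0 5 1.6 3 8.54; 0 0 0 7.5 2.5 5 8.54; 0 0 0 8.8 2.9 6.8 8.54; 0 0 0 8.8 2.9 6.8 8.54")

```text
time: 13.7
tool_pos: [449.9, -289.6, 97.6]
tcp_rot: [179.8, 0.1, -103.6]
ft_force: [-0.5, 1.5, -0.4]
finger_gap: 85.4
```

```bash
python3 - <<'E'
from h import *
for i in range(2): snapshot("side")
p=snapshot("top");cv2.imwrite("pics/c9.png",cv2.resize(p[130:280,180:420,::-1],None,fx=3.3,fy=3.3,interpolation=cv2.INTER_CUBIC))
go((451.1,-291.1),4,-103.4)
E
```

```text
target [ 451.1 -291.1    4.  -103.4] row [-0.001 -0.    -0.   ] [0.23 0.16 9.69]
```

View pics/c9.png

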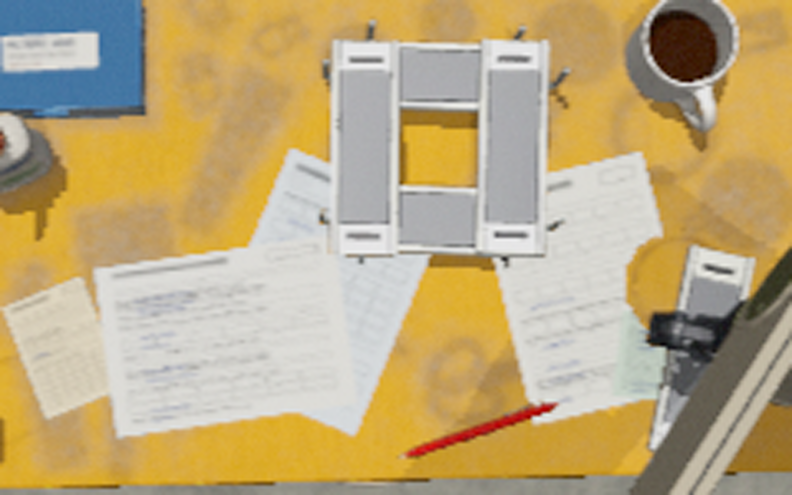

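Spare_1 lies flat in the left place (rows 40 to 254, columns 330 to 397), matching board_out. Next I'll grasp spare_2.

apply_moves(targets="0 0 0 0.1 0.15 3 8.54; 0 0 0 0.15 0.15 6 8.54; 0 0 0 0.15 0.15 8.3 8.54; 0 0 0 0.15 0.15 9.2 8.54; 0 0 0 0.15 0.15 9.4 8.54")

```text
time: 14.35
tool_pos: [450.9, -289.6, 5.7]
tcp_rot: [180.0, 0.0, -103.4]
ft_force: [-0.1, -0.3, 0.2]
finger_gap: 85.4
```

apply_moves(targets="0 0 0 0 0 0 7; 0 0 0 0 0 0 6; 0 0 0 0 0 0 5; 0 0 0 0 0 0 4.5; 0 0 0 0 0 0 4.5", force=60)

```text
time: 14.85
tool_pos: [451.9, -291.4, 8.1]
tcp_rot: [-179.8, -0.1, -103.4]
ft_force: [-0.2, 1.8, 8.4]
finger_gap: 53.6
```

```bash
python3 - <<'E'
from h import *
for i in range(2): snapshot("side")
s=sense();print(s["tool_pos"].round(1),s["tcp_rot"].round(1),s["ft_force"].round(1),s["finger_gap"])
E
```

```text
[ 451.9 -291.4    8.2] [-1.798e+02 -1.000e-01 -1.034e+02] [-1.3  1.9  8.5] 53.7160023656259
```

apply_moves(targets="0 0 0 0 0 -0.5 4.5; 0 0 0 0 0 -1.5 4.5; 0 0 0 0 0 -3 4.5; 0 0 0 0 0 -5 4.5; 0 0 0 0 0 -7 4.5")

```text
time: 15.45
tool_pos: [450.6, -290.4, 77.5]
tcp_rot: [-180.0, -0.0, -103.4]
ft_force: [-0.4, -0.0, -1.2]
finger_gap: 53.7
```

apply_moves(targets="0 0 0 0 0 -2 4.5; 0 0 0 0 0 -4 4.5; 0 0 0 0 0 -6 4.5; 0 0 0 0 0 -8 4.5; 0 0 0 0 0 -9 4.5")

```text
time: 15.95
tool_pos: [451.5, -291.0, 169.2]
tcp_rot: [-179.8, -0.1, -103.4]
ft_force: [0.2, -0.1, -1.7]
finger_gap: 53.7
```

```bash
python3 - <<'E'
from h import *
for i in range(2): snapshot("side")
s=sense();print(s["tool_pos"].round(1),s["finger_gap"])
go(rw(0,0),165,-3.16)
E
```

```text
[ 451.6 -291.1  168.4] 53.89002246883314
target [628.1 -69.8 165.   -3.2] row [-1.00e-03 -5.00e-03 -1.75e+00] [-25.63 -12.03   0.34]
```

apply_moves(targets="0 0 -0.11 -1.7 -0.8 0 4.5; 0 0 -0.23 -3.4 -1.6 0 4.5; 0 0 -0.35 -5.1 -2.4 0 4.5; 0 0 -0.47 -6.8 -3.2 0 4.5; 0 0 -0.58 -8.5 -4 0 4.5")

```text
time: 16.55
tool_pos: [508.8, -215.9, 164.3]
tcp_rot: [179.9, 0.1, -69.9]
ft_force: [0.6, -0.4, -0.7]
finger_gap: 54.3
```

```bash
python3 - <<'E'
from h import *
go(rw(0,0),165,-3.16)
E
```

```text
target [628.1 -69.8 165.   -3.2] row [ 0.     0.002 -1.165] [ -9.63 -16.22  -0.07]
```

apply_moves(targets="0 0 -0.11 -1 -1.6 0 4.5; 0 0 -0.23 -2 -3.3 0 4.5; 0 0 -0.35 -3 -5 0 4.5; 0 0 -0.47 -4 -6.7 0 4.5; 0 0 -0.58 -5 -8.4 0 4.5")

```text
time: 17.05
tool_pos: [570.9, -140.5, 164.2]
tcp_rot: [180.0, 0.1, -36.7]
ft_force: [0.9, -0.2, -1.3]
finger_gap: 53.8
```

```bash
python3 - <<'E'
from h import *
go(rw(0,0),165,-3.16)
E
```

```text
target [628.1 -69.8 165.   -3.2] row [ 0.     0.002 -0.585] [ 0.36 -9.08 -0.09]
```

apply_moves(targets="0 0 -0.12 0.1 -2.2 0 4.5; 0 0 -0.24 0.2 -4.4 0 4.5; 0 0 -0.36 0.3 -6.6 0 4.5; 0 0 -0.48 0.36 -8.2 0 4.5; 0 0 -0.585 0.36 -9.08 0 4.5")

```text
time: 17.55
tool_pos: [628.6, -69.6, 164.0]
tcp_rot: [-180.0, 0.1, -3.1]
ft_force: [-0.9, -1.1, -1.2]
finger_gap: 53.7
```

```bash
python3 - <<'E'
from h import *
for i in range(4): snapshot("side")
p=snapshot("top");cv2.imwrite("pics/c10.png",cv2.resize(p[122:252,245:365,::-1],None,fx=5,fy=4.6,interpolation=cv2.INTER_CUBIC))
s=sense();print(s["tool_pos"].round(1),s["tcp_rot"].round(1),s["finger_gap"])
go(rw(0,0),90,-3.16)
E
```

```text
[628.  -71.3 164.8] [ 1.8e+02  1.0e-01 -3.6e+00] 53.492570256823655
target [628.1 -69.8  90.   -3.2] row [ 0.     0.002 -0.008] [ 0.01 -0.15  7.48]
```

View pics/c10.png

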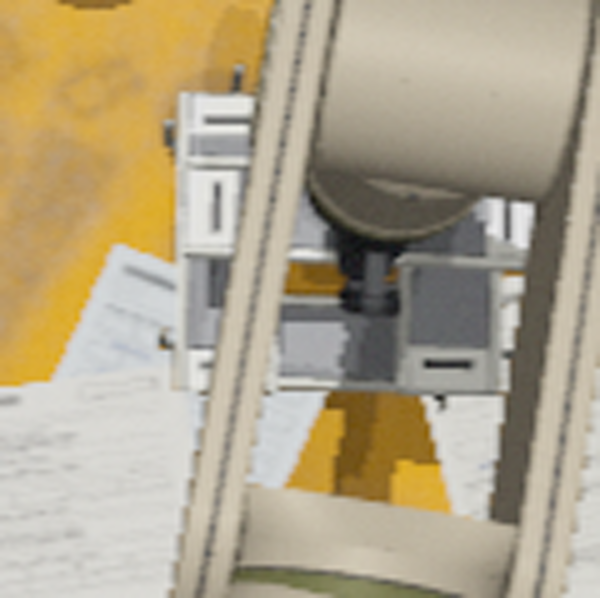

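The held board's left end shows at column 187, rows 168 to 255, crosswise over the middle. Lowering it now.

apply_moves(targets="0 0 0 0 -0.15 1.5 4.5; 0 0 0 0 -0.15 3 4.5; 0 0 0 0 -0.15 4.5 4.5; 0 0 0 0 -0.15 6 4.5; 0 0 0 0 -0.15 7.2 4.5")

```text
time: 18.3
tool_pos: [627.7, -69.5, 91.2]
tcp_rot: [-180.0, 0.1, -3.5]
ft_force: [-0.1, -0.1, -1.3]
finger_gap: 53.9
```

```bash
python3 - <<'E'
from h import *
for i in range(3): snapshot("side")
a=(np.array([(187,168),(187,255)],float)+.5)/np.array([5,4.6])-.5+np.array([245,122])
w=px2w("top",a[:,::-1],174)[:,:2]-T;th=np.radians(TH);Q=np.array([[np.cos(th),-np.sin(th)],[np.sin(th),np.cos(th)]])
print((w@Q).round(1).tolist())
s=sense();print(s["tool_pos"].round(1),s["ft_force"].round(1))
go(rw(0,0),77.2,-3.16)
E
```

```text
[[21.2, 89.1], [-27.1, 87.5]]
[627.7 -69.3  92. ] [-0.2 -0.1 -1.3]
target [628.1 -69.8  77.2  -3.2] row [-0.     0.003 -0.005] [0.04 0.04 1.48]
```

apply_moves(targets="0 0 0 0 0 0.4 4.5; 0 0 0 0 0 0.8 4.5; 0 0 0 0 0 1.1 4.5; 0 0 0 0 0 1.3 4.5; 0 0 0 0 0 1.4 4.5")

```text
time: 18.95
tool_pos: [628.7, -69.5, 79.5]
tcp_rot: [-180.0, 0.0, -3.4]
ft_force: [0.6, -0.6, -1.8]
finger_gap: 54.2
```

apply_moves(targets="0 0 0 0 0 0.05 4.5; 0 0 0 0 0 0.1 4.5; 0 0 0 0 0 0.15 4.5; 0 0 0 0 0 0.2 4.5; 0 0 0 0 0 0.2 4.5")

```text
time: 19.45
tool_pos: [628.8, -69.5, 77.6]
tcp_rot: [180.0, 0.0, -3.4]
ft_force: [-0.1, -0.4, -2.3]
finger_gap: 53.6
```

apply_moves(targets="0 0 0 0 0 0.03 4.5; 0 0 0 0 0 0.06 4.5; 0 0 0 0 0 0.1 4.5; 0 0 0 0 0 0.13 4.5; 0 0 0 0 0 0.13 4.5")

```text
time: 19.95
tool_pos: [628.9, -69.6, 77.2]
tcp_rot: [180.0, -0.0, -3.4]
ft_force: [-3.6, 0.5, 5.3]
finger_gap: 53.9
```

Contact at 5 N, so I'll release.

apply_moves(targets="0 0 0 0 0 0 5.8; 0 0 0 0 0 0 6.5; 0 0 0 0 0 0 7.5; 0 0 0 0 0 0 8; 0 0 0 0 0 0 8")

```text
time: 20.45
tool_pos: [628.8, -69.5, 76.3]
tcp_rot: [-180.0, 0.0, -3.4]
ft_force: [-0.0, 0.2, -0.6]
finger_gap: 79.8
```

apply_moves(targets="0 0 0 0 0 -1 8; 0 0 0 0 0 -3 8; 0 0 0 0 0 -6 8; 0 0 0 0 0 -9 8; 0 0 0 0 0 -12 8")

```text
time: 20.95
tool_pos: [628.8, -69.5, 198.5]
tcp_rot: [180.0, -0.0, -3.4]
ft_force: [0.9, 0.0, -0.0]
finger_gap: 80.1
```

apply_moves(targets="0 0 0 -4 4 0 8; 0 0 0 -8 8 0 8; 0 0 0 -11 12 0 8; 0 0 0 -14 16 0 8; 0 0 0 -17 20 0 8")

```text
time: 21.45
tool_pos: [454.3, -250.2, 197.5]
tcp_rot: [180.0, -0.1, -3.4]
ft_force: [0.7, -1.2, 0.6]
finger_gap: 79.7
```

apply_moves(targets="0 0 0 0 4 0 8; 0 0 0 0 8 0 8; 0 0 0 0 10 0 8; 0 0 0 0 10 0 8; 0 0 0 0 10 0 8")

```text
time: 21.95
tool_pos: [449.4, -349.0, 196.8]
tcp_rot: [-180.0, -0.0, -3.5]
ft_force: [-0.1, 0.6, 1.5]
finger_gap: 80.2
```

```bash
python3 - <<'E'
from h import *
for i in range(2): s_=snapshot("side")
p=snapshot("top")
a=cv2.resize(p[132:222,265:365,::-1],None,fx=4.4,fy=4.4,interpolation=cv2.INTER_CUBIC)
b=cv2.resize(s_[190:280,275:395,::-1],None,fx=3,fy=4.4,interpolation=cv2.INTER_CUBIC)
cv2.imwrite("pics/c11.png",np.hstack([a,b[:a.shape[0]]]))
s=sense();print(s["time"],s["tool_pos"].round(1),s["finger_gap"],s["ft_force"].round(1))
E
```

```text
22.1 [ 449.9 -347.9  196.7] 79.88381487999742 [-0.1 -0.4 -0.5]
```

View pics/c11.png

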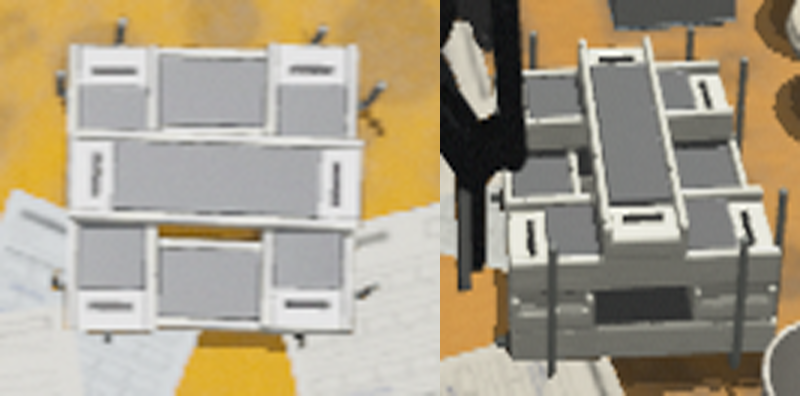

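```bash
python3 - <<'E'
from h import *
th=np.radians(TH);Q=np.array([[np.cos(th),-np.sin(th)],[np.sin(th),np.cos(th)]])
def f(pts,z):
    a=(np.array(pts,float)+.5)/4.4-.5+np.array([265,132]); w=(px2w("top",a[:,::-1],z)[:,:2]-T)@Q
    print(w.round(1).tolist(),w.mean(0).round(1))
f([(70,138),(362,142),(359,227),(68,218)],87)
f([(68,46),(158,46),(156,328),(64,329)],69)
f([(269,45),(358,46),(354,331),(263,329)],69)
hand_in()
E
```

```text
[[22.9, 91.6], [26.4, -87.9], [-26.2, -87.2], [-26.6, 91.2]] [-0.9  1.9]
[[83.8, 94.6], [85.7, 38.4], [-91.1, 34.3], [-93.6, 91.3]] [-3.8 64.6]
[[88.6, -30.9], [89.8, -86.5], [-88.8, -88.2], [-89.5, -31.9]] [  0.  -59.4]
the job is handed in; nothing more can be done
```

The job is done and handed in at about 22 s of the 64 s allowed. I slid board_out home with the half-closed fingers, without lifting it. Spare_1 then went into the left place of layer 3 and spare_2 crosswise over the middle. Both were lowered to contact at 5–10 N and then released.

Last top-camera check, in the rack frame:

| Board | x (mm) | y (mm) |
|---|---|---|
| board_out | 0 | −59 |
| spare_1 | −4 | +65 |
| spare_2 (top) | −1 | +2 |

- **Within limits:** all three positions are inside the limits. The last picture shows the boards flat and pads up, with the visible parts of the lower layers where they were.
- **Arm:** it is clear of everything, about 200 mm up and to the right of the rack.
- **Not measured:** I didn't measure the final positions of the lower boards, sanitiser, mug or tape. No move went near the last three, and I saw no sign of them shifting. No check failed.
- **Small disagreements:** the fingers read about 54 mm on the 56 mm boards. The camera and the arm's own reading of spare_1's sideways position differed by about 2 mm. Both are within tolerance.

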